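# Bring the steel mug to the pointer of a sample carousel

### The arm

A 6-joint arm with a two-finger parallel gripper is mounted at the origin on the work surface. World frame = base frame: x ahead of the robot, y to its left, z up, the work surface at z = 0. Lengths are in m, angles in rad, forces in N, time in s.
With the tool pointing down it reaches from about 0.3 to 0.875 m from the base axis. Payload 6.4 kg.
Tool frame: the origin (TCP) lies at the very end of the fingers, on their centre line; the grasp point (between the pads) lies 19 mm behind it; z points along the fingers, y is the direction in which the jaws open and shut (so a half turn about z gives the same grasp; the last joint's range is limited). The gripper opens to 85 mm and grips with 20 to 120 N. Pads are 22 mm wide; open, the fingers measure 114 mm over their backs; the gripper's body (76 mm by 85 mm) begins 54 mm behind the grasp point. The pads swing forward as they close: fully open they stand 13 mm farther back than shut.
Start: joints at [0.982, 0.181, 1.607, -0, 1.354, -0.206], TCP at [0.215, 0.533, 0.231] pointing down, gripper open.
Joint ranges: [-2.99, 2.99], [-0.89, 2.07], [0.3, 2.58], [-1.14, 4.28], [0, 2.63], [-3.12, 3.12]. Speed limits (rad/s): [2.57, 2.57, 3.01, 3.14, 3.14, 3.14].

### API

Orientations are given as a unit quaternion [x, y, z, w].
In Python, from cell import ctrl gives the robot as it stands. Calls block until the motion is done:
- ctrl.move_pose(position, orientation): joint-space move of the TCP to a pose.
- ctrl.line_to(position, frame=None, max_speed=0.15, until_force=None): straight line of the TCP; frame=None keeps the orientation; max_speed is the mean speed in m/s. With until_force (N) it stops when the force on the tool has changed by that much, and returns True; else False.
- ctrl.set_joints(angles): joint-space move.
- ctrl.grip(opening): finger opening in m; the grip force is fixed at half the most; returns when the fingers have stopped.
- ctrl.sleep(seconds).
- ctrl.inverse_kinematics(position, orientation): joint angles nearest the present ones, or None.
- ctrl.observe(): the state.
- ctrl.grab_frame(name): name is "scene" or "top" or "wrist"; returns a dict with "pixels" (384x512x3 uint8, red, green, blue), "camera_matrix" (3x3 intrinsics, pixels), "view" (4x4, takes a point from world to camera coordinates). Camera axes: x right, y up, looking along -z (the intrinsics and any distortion apply to the point x, -y, -z); pixel columns grow to the right and rows downward; lengths in m; the calibration is good to about 2 mm. A picture is of the moment at which its call begins. There is no depth.
A pose or a line that the arm cannot do raises ctrl.MotionError and nothing moves.
- ctrl.hand_in(): hands the job in, once; it reports no verdict.
Trained networks look in the newest picture that a camera, given by its name, has taken for a name from the list of things; names that differ only in an ending like _2 or _b are one class to them, and where a whole thing is asked for, a point or a joint stands for the part that bears it (a point fixed in the world has none). Each returns a list of dicts, best first, with "p" (0 to 1); they miss things now and then, are a little off and sometimes report something else, mostly with a low value. They report only what shows in the picture. A call takes as long as a camera call. They do not tell look-alikes from the thing itself.
- ctrl.find_in(camera, query): "extent" ([left, top, width, height] in pixels, round what is visible of it).
- ctrl.tip_of(camera, query): "location" ([column, row] in pixels: a listed point, or the origin of a listed thing).
The state is a dict: "t": time; "joints": joint angles; "dq": joint speeds; "tau": joint torques, N m; "ee_pos": TCP position; "eef_rot": TCP orientation; "contact_force": force on the tool from outside, world axes, zero at the start; "wrist_torque": the same for the moment, N m; "grip_width": finger opening in m.
Only numpy, scipy, OpenCV 4.12 (cv2) and the standard library are available. Lean on these libraries where they do the work, as an engineer would, in place of code of your own. Each camera call takes 0.05 s, during which the arm holds its last target.

### The job

Turn the sample carousel (the pegs standing on its rim are there to push on) until the steel mug with the handle that stands on it has come round to the fixed white pointer, in line with its tip, on the robot's side of the base. Do not touch the vessels on the carousel, keep them all standing, and leave it at rest with the mug at the pointer.

Things in the scene. Friction and masses are not known exactly. Their poses are not given: they have to be found in the camera images.
- hub (a point): Carousel: aluminium disc, 356 mm across, turns either way without stops about this point, on its axis at the disc's top face, 42 mm above the bench; x, y turn with the disc. Upright steel pegs, 14 mm across, 45 mm tall, stand on the rim 165 mm from the axis at 30, 90, 150, 210, 270, 330 degrees from x. About 2 N at a peg turns it; it stops at once when let go. Knob on the axis, 30 mm tall.
- pointer (a point): Tip of the fixed white pointer block (30 mm wide, 34 mm tall) beside the disc on the robot's side; it does not turn. The point is the wedge's tip, at the top, 187 mm from the axis; its x axis points to the carousel's axis. The mug is at the pointer when its centre lies on this line, on this near side, about 95 mm from the tip.
- mug_mid (a point): The steel mug that must come to the pointer: 54 mm across, 66 mm tall, the only vessel on the carousel with a side handle (sticks out about 25 mm). It stands loose on the disc, 92 mm from the axis, and rides along as the disc turns. The point is on its own axis, half-way up.
- beaker: Bystander on the carousel: plain steel beaker without handle, 58 mm across, 68 mm tall, loose. Origin: centre of its underside, z up.
- jar: Bystander on the carousel: pale clear plastic jar with a wide white cap, 56 mm across, 60 mm tall, loose. Origin: centre of its underside, z up.
- dish: Bystander on the carousel: white ceramic dish, 66 mm across, 30 mm tall, loose. Origin: centre of its underside, z up.
Mind the look-alikes: they are no part of the job. Leave any blue, green or yellow look-alike of the part that bears mug_mid alone.

How it is judged:
At the end, for the whole second after the job is handed in: The mug's centre is within 18 mm to either side of the line from the pointer's tip to the carousel's axis, on the pointer's side of the axis (70 to 120 mm from the tip along that line); the mug still stands on the disc and is at rest, and mug, beaker, jar and dish all stand upright (within 0.2 rad) (y of mug_mid in the frame of pointer between -0.018 and 0.018 m and x of mug_mid in the frame of pointer between 0.07 and 0.12 m and height (world z) of mug_mid above 0.065 m and linear speed of mug below 0.01 m/s and angle between each of mug_mid, beaker, jar, dish's own z axis and vertical below 0.2 rad); the robot touches nothing.
It fails at once if the robot touches one of the vessels on the carousel (more than 1 N) (contact force between any of the fingers, the arm and mug above 1 N or contact force between any of the fingers, the arm and beaker above 1 N or contact force between any of the fingers, the arm and jar above 1 N or contact force between any of the fingers, the arm and dish above 1 N).
It also fails if it takes over 40 s, if anything falls off the work surface, if the arm or the gripper's body presses on something with over 40 N, if the wrist force passes 120 N, or if a joint passes its speed limit or range.

## Working session

There is one attempt and no reset: what is moved stays moved. The work goes in short steps, each a Python script; the robot and the scene stay as the last script left them, time stands still between calls to the robot, and variables do not carry over. Pictures are saved under pics/ and viewed, and the job is handed in when it is done.

```bash
mkdir -p pics; ls
python3 - <<'E'
from cell import ctrl
import cv2
for c in ["scene","top","wrist"]:
    f=ctrl.grab_frame(c); cv2.imwrite(f"pics/{c}0.png",f["pixels"][...,::-1])
    print(c,f["camera_matrix"].tolist(),f["view"].round(3).tolist())
    for q in ["hub","pointer","mug_mid","beaker","jar","dish"]:
        print(q,[(x["p"],x["location"]) for x in ctrl.tip_of(c,q)][:3])
print(ctrl.observe())
E
```

```text
pics
scene [[475.1538697122808, 0.0, 248.42744310677082], [0.0, 475.1538697122808, 192.82708806209908], [0.0, 0.0, 1.0]] [[0.398, 0.918, 0.002, -0.271], [-0.519, 0.223, 0.825, 0.162], [0.757, -0.329, 0.565, -1.649], [0.0, 0.0, 0.0, 1.0]]
hub [(0.85, [239.0, 242.2])]
pointer [(0.65, [216.3, 205.3])]
mug_mid [(0.98, [344.7, 206.1]), (0.96, [129.2, 194.9]), (0.87, [258.6, 165.0])]
beaker [(0.85, [209.4, 260.3])]
jar [(0.72, [279.8, 247.0])]
dish [(0.64, [200.9, 235.6])]
top [[464.13472070829994, 0.0, 251.24309489099025], [0.0, 464.13472070829994, 194.2183440238947], [0.0, 0.0, 1.0]] [[0.013, -1.0, -0.016, 0.081], [0.987, 0.01, 0.16, -0.503], [-0.16, -0.018, 0.987, -1.048], [0.0, 0.0, 0.0, 1.0]]
hub [(0.58, [284.4, 148.8])]
pointer [(0.7, [281.6, 222.2])]
mug_mid [(0.97, [149.0, 160.8]), (0.85, [196.6, 288.9]), (0.83, [249.6, 157.0])]
beaker [(0.81, [322.8, 133.4]), (0.64, [282.2, 226.4])]
jar [(0.63, [255.5, 121.7])]
dish [(0.85, [318.6, 170.1])]
wrist [[293.3536400047461, 0.0, 253.589146823805], [0.0, 293.3536400047461, 193.4132593400901], [0.0, 0.0, 1.0]] [[0.372, 0.928, 0.001, -0.576
[... 158 characters left out ...]
])]
beaker []
jar []
dish []
{'t': 1.05, 'joints': array([ 9.81714044e-01,  1.80826240e-01,  1.60700080e+00,  2.71637713e-05,
        1.35382014e+00, -2.06260834e-01]), 'dq': array([ 0.00056279,  0.00222839,  0.00027504,  0.00101465, -0.00034656,
        0.00105531]), 'tau': array([-3.02888966e-04, -4.44851696e+01, -3.51688242e+01, -3.06073107e-04,
        7.79535221e-04, -9.20115525e-06]), 'ee_pos': array([0.21474382, 0.53340237, 0.2312733 ]), 'eef_rot': array([ 1.90246915e-01,  9.81736273e-01, -1.99968385e-05, -2.27856514e-05]), 'contact_force': array([ 0.28650995, -0.24475669, -0.07193876]), 'wrist_torque': array([ 0.03385889,  0.02869454, -0.0139537 ]), 'grip_width': 0.08522614064772549}
```

View pics/scene0.png

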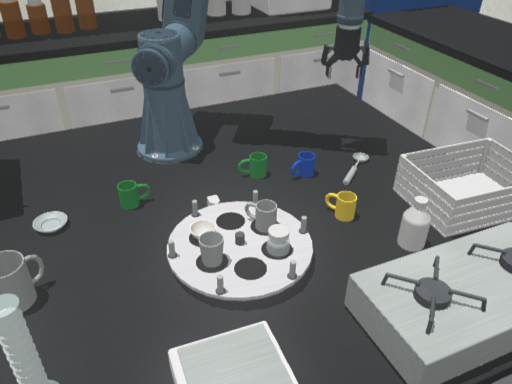

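View pics/top0.png

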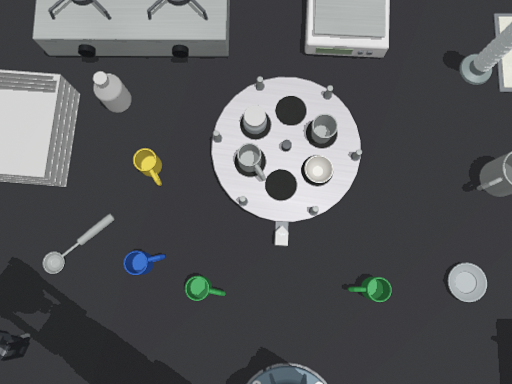

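Run:
```python
import cv2
a=cv2.imread('pics/top0.png')[80:250,180:380]
cv2.imwrite('pics/topcrop.png',cv2.resize(a,None,fx=3.4,fy=3.4,interpolation=cv2.INTER_CUBIC))
```

```text
(no output)
```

View pics/topcrop.png

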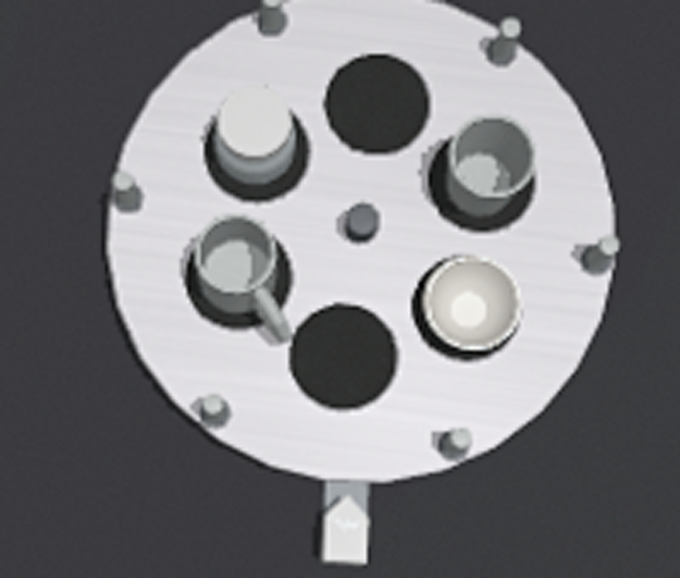

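Candidates for the mug in the top view:
- Steel mug with handle on the disc, (249,157).
- Large steel mug off the disc, (500,175).
- Yellow mug (148,162), blue mug (137,262), and green mugs (198,288) and (377,289).
- Handle-less beaker on the disc, (322,130).

The crop shows the handle on the vessel at (249,157), so that is the one. Next I compute the geometry.

```bash
cat > h.py <<'E'
from cell import ctrl
import numpy as np, cv2
from scipy.spatial.transform import Rotation as R
def ray(f,px,z):
    K=f["camera_matrix"];V=f["view"];d=np.linalg.inv(K)@[px[0],px[1],1]
    d=np.array([d[0],-d[1],-d[2]]);c=-V[:3,:3].T@V[:3,3];w=V[:3,:3].T@d
    return c+w*(z-c[2])/w[2]
def proj(f,P):
    q=f["view"][:3,:3]@P+f["view"][:3,3];u=f["camera_matrix"]@[q[0],-q[1],-q[2]];return u[:2]/u[2]
E
python3 - <<'E'
from h import *
for c,qs in (("top",dict(hub=[(284.4,148.8)],pointer=[(281.6,222.2)],mug=[(249.6,157)])),("scene",dict(hub=[(239,242.2)],pointer=[(216.3,205.3)],mug=[(258.6,165),(265,216)]))):
    f=ctrl.grab_frame(c)
    for q,l in qs.items():
        for p in l: print(c,q,ray(f,p,dict(hub=.042,pointer=.034,mug=.075)[q]).round(4))
    if c=="top":
        im=f["pixels"]
        # disc ellipse fit at z=.042
        m=(im.astype(int).min(2)>150).astype(np.uint8); m[:, :200]=0; m[:65]=0; m[222:]=0;m[:,375:]=0
        cn=max(cv2.findContours(m,0,cv2.CHAIN_APPROX_NONE)[0],key=cv2.contourArea)
        P=np.array([ray(f,p[0],.042)[:2] for p in cn])
        from scipy.optimize import least_squares
        s=least_squares(lambda v:np.hypot(*(P-v[:2]).T)-v[2],[.66,.05,.178],loss='soft_l1',f_scale=.002)
        print("disc",s.x)
        h=np.r_[s.x[:2],.042]
        pegtops=[(259,79),(330,89),(358,151),(314.5,208),(242.5,199),(216,131)]
        for p in pegtops:
            w=ray(f,p,.087)-h; print(p,np.hypot(*w[:2]).round(4),np.degrees(np.arctan2(w[1],w[0])).round(1))
        for n,p,z in (("mug",(249.6,157),.075),("mugtop",(249,151.5),.108),("ptr",(281.6,222.2),.034),("ptr2",(281.3,227),.034)):
            w=ray(f,p,z)-h; print(n,np.hypot(*w[:2]).round(4),np.degrees(np.arctan2(w[1],w[0])).round(1))
E
```

```text
top hub [0.6126 0.0089 0.042 ]
top pointer [0.4382 0.0148 0.034 ]
top mug [0.5838 0.0907 0.075 ]
disc [0.61677487 0.00592146 0.17537973]
(259, 79) 0.1649 23.2
(330, 89) 0.1626 -38.1
(358, 151) 0.1629 -97.0
(314.5, 208) 0.1635 -157.8
(242.5, 199) 0.1657 143.2
(216, 131) 0.1644 81.3
mug 0.0909 111.3
mugtop 0.0901 108.4
ptr 0.1788 177.2
ptr2 0.1901 177.1
scene hub [0.613  0.0042 0.042 ]
scene pointer [0.4359 0.01   0.034 ]
scene mug [0.3488 0.1763 0.075 ]
scene mug [0.5813 0.0884 0.075 ]
```

```bash
cat >> h.py <<'E'
HUB=np.array([.615,.006])
def q(phi):
    c,s=np.cos(phi),np.sin(phi)
    return R.from_matrix(np.array([[c,s,0],[s,-c,0],[0,0,-1]])).as_quat()
def pt(deg,z,r=.166):
    a=np.radians(deg); return np.r_[HUB+r*np.array([np.cos(a),np.sin(a)]),z]
E
python3 - <<'E'
from h import *
for off in (0,180):
  for d in (62,90,115,145):
    print(off,d,ctrl.inverse_kinematics(pt(d,.065),q(np.radians(d+off))))
o=ctrl.observe();m=R.from_quat(o["eef_rot"]).as_matrix();print(m[:,0],np.degrees(np.arctan2(m[1,0],m[0,0])))
E
```

```text
0 62 [ 4.99234641e-02  6.37288575e-01  1.33937485e+00 -4.44089210e-16
  1.16492922e+00  5.38615655e-01]
0 90 [ 8.71783655e-02  5.02129160e-01  1.54911114e+00 -4.44089210e-16
  1.09035235e+00  8.71783655e-02]
0 115 [ 7.02812007e-02  3.67892214e-01  1.74421829e+00 -4.44089210e-16
  1.02948215e+00 -3.66051112e-01]
0 145 [-3.47600899e-02  2.19014156e-01  1.94162204e+00 -4.44089210e-16
  9.80956455e-01 -9.94691179e-01]
180 62 [ 4.99234641e-02  6.37288575e-01  1.33937485e+00 -4.44089210e-16
  1.16492922e+00 -2.60297700e+00]
180 90 [ 8.71783655e-02  5.02129160e-01  1.54911114e+00 -4.44089210e-16
  1.09035235e+00 -3.05441429e+00]
180 115 [ 7.02812007e-02  3.67892214e-01  1.74421829e+00 -4.44089210e-16
  1.02948215e+00  2.77554154e+00]
180 145 [-3.47600899e-02  2.19014156e-01  1.94162204e+00 -4.44089210e-16
  9.80956455e-01  2.14690148e+00]
[-9.27637009e-01  3.73483035e-01  3.70851359e-05] 158.06941383528462
```

Run:
```python
from h import *
ctrl.grip(0.0)
Q=q(np.radians(62))
ctrl.line_to(pt(62,.23),Q,max_speed=.3)
print(ctrl.observe()["ee_pos"],ctrl.observe()["t"])
print(ctrl.line_to(pt(62,.068),None,max_speed=.12,until_force=6))
o=ctrl.observe();print(o["ee_pos"],o["t"],o["contact_force"],o["grip_width"])
for c in("top","scene"): cv2.imwrite(f"pics/{c}1.png",ctrl.grab_frame(c)["pixels"][...,::-1])
a=cv2.imread('pics/top1.png')[60:240,180:380];b=cv2.imread('pics/scene1.png')[130:310,150:350]
cv2.imwrite('pics/c1.png',cv2.resize(np.hstack([a,b]),None,fx=2,fy=2))
```

```text
[0.69230791 0.15345431 0.23016263] 4.1083
False
[0.69370734 0.15259277 0.06919709] 5.6083 [ 0.2968617  -0.09819723 -0.75003721] 0.00013768544995781555
```

View pics/c1.png

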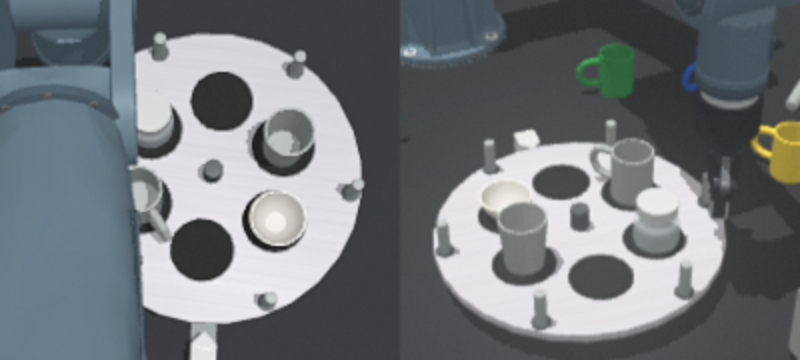

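The finger is lowered behind the left peg at the rim, clear of the jar. I push counter-clockwise in small arcs.

Run:
```python
from h import *
for d in range(69,126,7):
    ctrl.line_to(pt(d,.068),q(np.radians(d)),max_speed=.07)
    o=ctrl.observe();print(d,o["t"],o["ee_pos"].round(4),o["contact_force"].round(1))
for c in("top","scene"): cv2.imwrite(f"pics/{c}2.png",ctrl.grab_frame(c)["pixels"][...,::-1])
a=cv2.imread('pics/top2.png')[60:240,180:380];b=cv2.imread('pics/scene2.png')[130:310,150:350]
cv2.imwrite('pics/c2.png',cv2.resize(np.hstack([a,b]),None,fx=2,fy=2))
```

```text
69 6.15 [0.6748 0.161  0.0684] [-0.6  0.2 -0.5]
76 6.5917 [0.6556 0.1669 0.0682] [ 0.4 -0.9 -0.9]
83 7.0333 [0.6357 0.1706 0.0681] [ 0.4 -0.1  0.5]
90 7.475 [0.6155 0.1719 0.0682] [0.3 0.5 0.7]
97 7.9167 [0.5953 0.1707 0.0682] [-0.2  1.1  0.2]
104 8.3583 [0.5754 0.1671 0.0682] [ 1.1 -0.7 -0.5]
111 8.8 [0.5561 0.161  0.0682] [ 1.1 -0.1 -0.5]
118 9.2417 [0.5377 0.1526 0.0682] [0.6 0.  0.6]
125 9.6833 [0.5204 0.1421 0.0682] [-0.1 -1.   0.6]
```

View pics/c2.png

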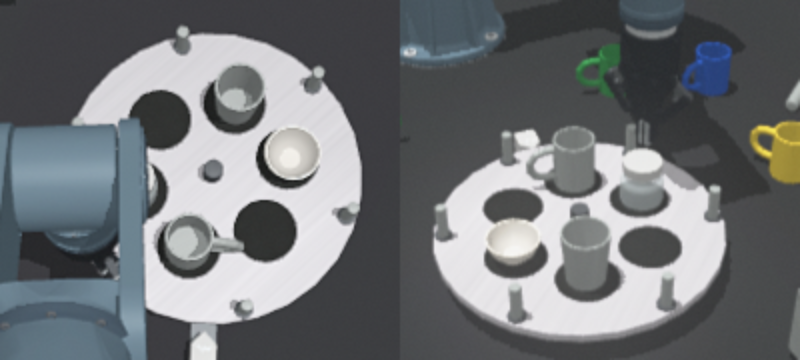

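The disc is turning with everything upright. The mug, now at about (274,180) in the top view, is still left of the pointer. I measure its angle and push on.

```bash
cat >> h.py <<'E'
def meas(tag):
    ptr=[]
    for c in ("top","scene"):
        f=ctrl.grab_frame(c); cv2.imwrite(f"pics/{c}{tag}.png",f["pixels"][...,::-1])
        P=[ray(f,x["location"],.034) for x in ctrl.tip_of(c,"pointer")[:1]]
        for x in ctrl.tip_of(c,"mug_mid"):
            w=ray(f,x["location"],.075)
            if np.hypot(*(w[:2]-HUB))<.13:
                v=w[:2]-HUB;print(c,"mug",x["p"],w.round(4),"r",np.hypot(*v).round(4),"ang",np.degrees(np.arctan2(v[1],v[0])).round(1))
        for p in P:
            v=p[:2]-HUB;print(c,"ptr",p.round(4),np.hypot(*v).round(4),np.degrees(np.arctan2(v[1],v[0])).round(1))
    a=cv2.imread(f'pics/top{tag}.png')[60:240,180:380];b=cv2.imread(f'pics/scene{tag}.png')[130:310,150:350]
    cv2.imwrite(f'pics/c{tag}.png',cv2.resize(np.hstack([a,b]),None,fx=2,fy=2))
E
python3 - <<'E'
from h import *
meas("3")
for d in (131,136): ctrl.line_to(pt(d,.068),q(np.radians(d)),max_speed=.06)
meas("4")
print(ctrl.observe()["t"])
E
```

```text
top mug 0.92 [0.5293 0.0288 0.075 ] r 0.0887 ang 165.1
top ptr [0.4293 0.0117 0.034 ] 0.1858 178.2
scene mug 0.93 [0.5266 0.0342 0.075 ] r 0.0928 ang 162.3
scene mug 0.43 [ 0.6668 -0.0993  0.075 ] r 0.1174 ang -63.8
scene ptr [0.4277 0.0063 0.034 ] 0.1873 179.9
top mug 0.71 [0.5246 0.0094 0.075 ] r 0.0904 ang 177.8
top ptr [0.4347 0.0108 0.034 ] 0.1804 178.5
scene mug 0.91 [0.5127 0.0206 0.075 ] r 0.1033 ang 171.9
scene ptr [0.443  0.0135 0.034 ] 0.1721 177.5
11.2167
```

View pics/c4.png

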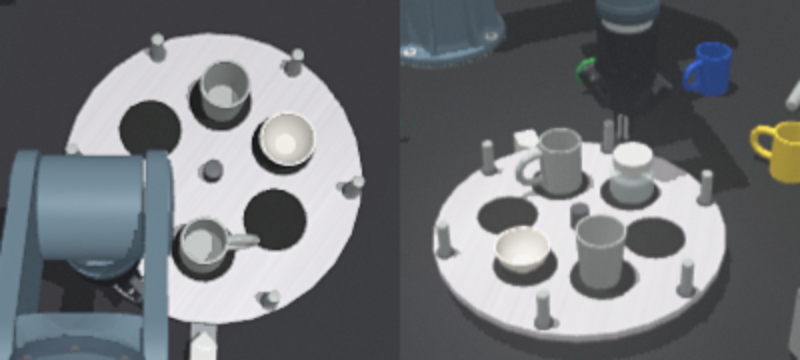

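Run:
```python
from h import *
d=139.5; ctrl.line_to(pt(d,.068),q(np.radians(d)),max_speed=.05)
d=133; ctrl.line_to(pt(d,.068,.175),q(np.radians(d)),max_speed=.06)
ctrl.line_to(pt(d,.2,.175),None,max_speed=.2)
ctrl.line_to([.4,.36,.24],None,max_speed=.3)
meas("5")
print(ctrl.observe()["t"])
```

```text
top mug 0.96 [0.5293 0.006  0.075 ] r 0.0857 ang 180.0
top ptr [0.4331 0.0089 0.034 ] 0.1819 179.1
scene mug 0.74 [0.5238 0.0146 0.075 ] r 0.0916 ang 174.6
scene ptr [0.4294 0.0139 0.034 ] 0.1857 177.6
14.1583
```

View pics/c5.png

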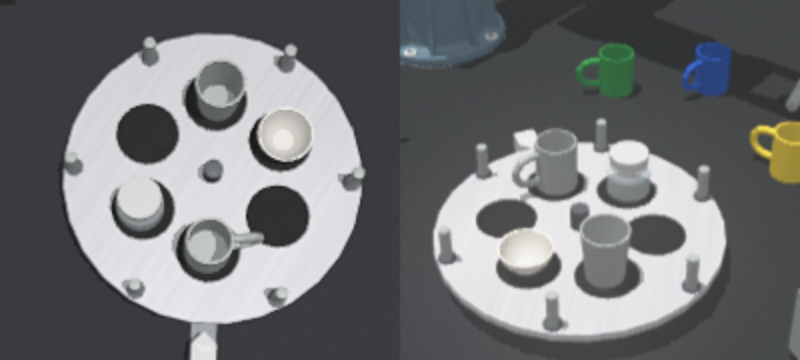

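Run:
```python
from h import *
f=ctrl.grab_frame("top")
a=f["pixels"][150:240,245:325,::-1].copy()
H=np.r_[.615,.006,.042];T=ray(f,(282,226),.034)
a=cv2.resize(a,None,fx=7,fy=7,interpolation=cv2.INTER_CUBIC)
S=lambda p:tuple(int(v) for v in (np.array(p)-[245,150]+.5)*7)
u=T[:2]-H[:2];u/=np.linalg.norm(u);M=H[:2]+u*.092
print("ptr dir",np.degrees(np.arctan2(u[1],u[0])))
t=np.linspace(0,6.28,60)
for z,r,col in((.042,.027,(0,0,255)),(.108,.027,(0,255,0))):
    P=[S(proj(f,np.r_[M+r*np.array([np.cos(k),np.sin(k)]),z])) for k in t]
    cv2.polylines(a,[np.array(P)],True,col,1)
cv2.line(a,S(proj(f,H)),S(proj(f,T)),(255,255,0),1)
cv2.imwrite("pics/chk.png",a)
for p in [(269.5,200.5+.5),(319,206),(356,147)]: pass
```

```text
ptr dir 177.58840302527653
```

View pics/chk.png

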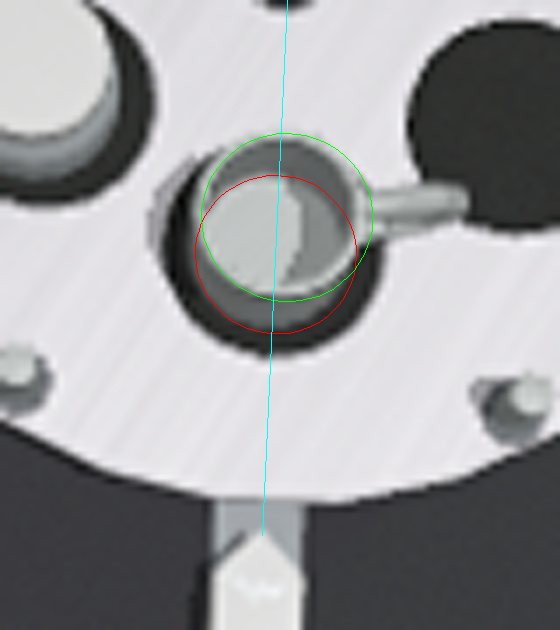

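The mug's rim is about 1 px (roughly 2 mm) off the predicted place on the hub–pointer line. Everything stands and the arm is clear, so I hand in.

Run:
```python
from h import *
o=ctrl.observe();print(o["t"],o["contact_force"].round(2),abs(o["dq"]).max());print(ctrl.hand_in())
```

```text
14.2083 [-0.22  0.72 -0.3 ] 0.007803718394944777
the job is handed in; nothing more can be done
None
```

I turned the carousel about 65° counter-clockwise until the steel mug stood at the white pointer, then handed the job in at about 14.2 s. I pushed one rim peg with the closed fingers, then lifted away and moved the arm clear.

- **Mug position:** an overlay in the top picture puts the mug about 2 mm off the line from hub to pointer; the limit is 18 mm.
- **Disagreement:** the network's mug angle was 180.0° from the top camera and 174.6° from the scene camera, with the pointer at about 177.6°. Both readings are within about 5 mm of the line, so within the limit either way.
- **Vessels:** mug, beaker, jar and dish all stood upright in the last pictures. The force readings during the push stayed within about 1.5 N, close to the sensor noise, and no picture showed the robot touching a vessel.
- **Not checked:** I did not measure the mug's speed. The disc was at rest when I handed in, and no verdict is reported.

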